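Seat the fold-mirror unit on its dowel pins under the camera

TASK

Pick up the fold-mirror unit and put it on its two dowel pins on the slide beneath the camera, mirror facing the lens tube, and work it down until its foot lies flat and fully home; then let go. Lower it, never let it fall or ram it, keep fingers off the mirror glass, do not bump the camera, its stand or the lens tube, and leave the other things on the table where they are.

Things in the scene. Friction and masses are not known exactly. Their poses are not given: they have to be found in the camera images.
- mirror_unit: Fold-mirror unit to be seated, 0.28 to 0.45 kg: bare aluminium foot plate 100 x 44 x 10 mm with a dark mirror housing on its middle, 60 mm tall in all; stands upright on the table. Origin: centre of the foot's underside; z up, x along the foot to the end that the mirror looks to (it slopes at 45 degrees, facing +x and up; the -x side of the housing is its closed back).
- unit_grip (a point): Middle of the housing, 36 mm above the unit's underside; axes as the unit's. The housing is 46 mm long (x), z 10 to 60 mm above the underside; its two side cheeks are flat, parallel and 44 mm apart over the outside (y +22 and -22 mm), flush with the foot's long edges: pinch it there.
- mirror_glass: The mirror, 50 x 33 x 4 mm, set at 45 degrees between the cheeks as part of the unit; origin at its middle, 34.5 mm above the unit's underside; axes as the unit's. Fingers must not touch it.
- unit_hole (a point): Mouth, on the foot's underside, of the round hole of 9.5 mm that goes right through the foot (10 mm) at unit x = -36 mm, y = 0.
- unit_slot (a point): Mouth, on the foot's underside, of the slot 13.5 mm long (x) by 9.5 mm wide (y) that goes right through the foot at unit x = +36 mm, y = 0.
- unit_front (a point): Middle of the front end of the foot (unit x = +50 mm, 5 mm above the underside): the end that the mirror faces.
- station: Fixed base of the manual slide under the camera: dark block 130 (x) x 90 (y) x 34 mm tall, micrometer on its +y side. Origin: centre of its underside, on the table; z up, x level, to the lens tube (roughly to the robot's left), along the slide's travel; y roughly to the robot. On it sits a carriage 120 x 72 mm, 22 mm thick, with two upright dowel pins, locked by its clamp (see seat_mid).
- seat_mid (a point): Middle of the carriage's flat top, 56 mm above the table, IF it stood at mid travel. Two round pins rise from it at y = 0, 36 mm either side of its middle along x: 8 mm thick, 15 mm tall, the last 4 mm tapering to a flat nose of 4 mm. The carriage is locked up to 8 mm either way along x; where is NOT measured: find it by eye or touch. Unit home: its underside on this top, pins through its holes.
- camera: Camera looking down on the slide, fixed. Origin: centre of the lens' lower rim (54 mm across), 235 mm above the table, plumb over the station's origin. Lens, then camera 50 mm square, up to 365 mm; held by an arm from a white column 40 mm square, 370 mm tall, at station x 190, y -90 mm. It bars an upright tool from the seat; one tilted 30 degrees or more, its body on the station's -x side, passes.
- lens_tube: Black lens tube 48 mm across lying along station x, from x = 124 to 260 mm, its axis 91 mm above the table, on two posts. Fixed. Origin as the station's. The seated mirror must face it.
- post_lens: Bystander: round lens 42 mm in diameter on a post with a 58 mm round foot, 120 mm tall, loose. Origin: centre of its underside.
- hex_driver: Bystander: hand driver with a black handle, 170 mm long, lying along its x, loose. Origin: on its underside, near its middle.
- optic_box: Bystander: closed white plastic box 66 x 66 x 29 mm, loose. Origin: centre of its underside.
Things that resemble listed ones, but are neither listed nor needed, are in the scene too. Leave any green look-alike of the mirror_unit alone.

How it is judged (in metres and radians):
On the way:
1. the unit is carried clear of the table in the fingers (height (world z) of mirror_unit above 0.03 m and contact force between the fingers and mirror_unit above 1 N), for 0.2 s.
At the end, for the whole second after the job is handed in: The unit stands released and still on both pins: underside 54-58 mm above the table, level within 0.03 rad, centre within 10.5 mm along and 2.5 mm across the slide of the station's origin, its x within 0.05 rad of station x and pointing the same way (mirror to the lens tube) (z of mirror_unit in the frame of station between 0.054 and 0.058 m and angle between mirror_unit's own z axis and vertical below 0.03 rad and x of mirror_unit in the frame of station between -0.0105 and 0.0105 m and y of mirror_unit in the frame of station between -0.0025 and 0.0025 m and x of unit_front in the frame of station above 0.035 m and angle between the x axis of mirror_unit and the x axis of station, either way round below 0.05 rad and linear speed of mirror_unit below 0.01 m/s and contact force between the fingers and mirror_unit below 0.1 N); the robot touches nothing.
It fails at once if the camera, its stand or the lens tube is bumped (over 3 N) (contact force between any of camera, lens_tube and anything else above 3 N).
It fails at once if the unit is dropped (moves faster than 0.4 m/s out of the fingers) (contact force between the fingers and mirror_unit below 0.5 N and linear speed of mirror_unit above 0.4 m/s).
It fails at once if the unit is rammed against pins or seat (contact forces over 80 N in all) (contact force between mirror_unit and station above 80 N).
It fails at once if the mirror glass is touched by the fingers (contact force between the fingers and mirror_glass above 0.5 N).
It fails at once if a bystander is moved by more than 15 mm (distance of any of post_lens, hex_driver, optic_box from where it was at the start of the episode above 0.015 m).
It also fails if it takes over 61 s, if anything falls off the work surface, if the arm or the gripper's body presses on something with over 40 N, if the wrist force passes 120 N, or if a joint passes its speed limit or range.

ROBOT

A 7-joint arm with a two-finger parallel gripper is mounted at the origin on the work surface. World frame = base frame: x ahead of the robot, y to its left, z up, the work surface at z = 0. Lengths are in mm, angles in rad, forces in N, time in s.
With the tool pointing down it reaches from about 400 to 875 mm from the base axis. Payload 4.4 kg.
Tool frame: the origin (TCP) lies at the very end of the fingers, on their centre line; the grasp point (between the pads) lies 19 mm behind it; y points along the fingers, z is the direction in which the jaws open and shut, and the axes are right-handed (so a half turn about y gives the same grasp; the last joint's range is limited). The gripper opens to 85 mm and grips with 20 to 120 N. Pads are 22 mm wide; open, the fingers measure 114 mm over their backs; the gripper's body (76 mm by 85 mm) begins 54 mm behind the grasp point. The pads swing forward as they close: fully open they stand 13 mm farther back than shut.
Start: joints at [1.185, 0.628, 0.038, 1.517, -0.027, 0.996, -0.02], TCP at [204.373, -617.049, 231.313] pointing down, gripper open.
Joint ranges: [-3.06, 3.06], [-0.37, 2.12], [-1.25, 1.32], [0.18, 2.47], [-1.1, 4.24], [0.23, 1.98], [-2.94, 2.94]. Speed limits (rad/s): [2.57, 2.57, 3.14, 3.14, 3.14, 3.14, 3.14].

INTERFACE

Orientations are given as [roll, pitch, yaw] about the fixed x, y, z axes, in that order (R = Rz(yaw) Ry(pitch) Rx(roll)).
In Python, from cell import * gives the robot as it stands.
- The arm moves only by the tool apply_moves, never from a script. Its argument "targets" is a list of rows, each a list of 6 numbers: the shift along the tool's x, y, z in units of 40 mm (1.0 is 40 mm), then the turn, a rotation vector about the tool's x, y, z in units of 8 degrees (1.0 is 8 degrees). A call has 1 to 12 rows; each row shifts and turns the commanded pose from where the row before left it, along the tool's axes as they then stand; what a row does not reach is not made up. A row lasts 1/8 s, in which the tool goes at most 62.5 mm and 10.7 degrees, less where a joint would pass 70% of its speed; a pose out of reach is approached as far as the arm can. A call is refused whole if a number of a shift passes 1 or a number of a turn 1, either way. A call with a gripper value outside its range is refused whole. "jaw" is the gripper command: -1 is shut, 1 is fully open, values between are in proportion, set as the call begins (left out, the last holds). The fingers move at their own pace and stop on an object; the grip force is fixed at half the most. Time passes only in rows, so rows that do not move let the fingers close. It gives the time, the measured TCP pose, the force and the opening at its end, in the units of the state.
- read_state(): the state, without advancing time (a new reading comes with each control period).
- get_image(name): name is "side" or "top" or "wrist"; returns the picture (480x640x3 uint8, red, green, blue); there is no depth.
- calibration(name): a dict with "fx", "fy", "cx", "cy" (pixels), "world_from_camera" (4x4, takes a point from camera to world coordinates). Camera axes: x right, y down, z forward; pixel columns grow to the right and rows downward; lengths in mm; the calibration is good to about 2 mm. A picture is of the moment at which its call begins: read the wrist's pose just before it. calibration takes no time and is no camera call; for the wrist camera it gives the pose at the moment of the call.
- finish_job(): hands the job in, once; it reports no verdict.
The state is a dict: "clock": time; "qpos": joint angles; "qd": joint speeds; "tau": joint torques, N m; "eef_pos": TCP position; "tool_rot": TCP orientation; "force": force on the tool from outside, world axes, zero at the start; "torque": the same for the moment, N m; "width": finger opening in mm.
Only numpy, scipy, OpenCV 4.12 (cv2) and the standard library are available. Lean on these libraries where they do the work, as an engineer would, in place of code of your own. Each camera call takes 0.05 s, during which the arm holds its last target. There are 200 camera calls.

## Working session

There is one attempt and no reset: what is moved stays moved. The work goes in short steps, Python scripts to look and compute and a tool call to move; the robot and the scene stay as the last step left them, time stands still between calls to the robot, and variables do not carry over. Pictures are saved under pics/ and viewed, about 8 in all and at most 12, crops included, and the job is handed in when it is done.

Besides the shell and the picture viewer there is one more tool, called after "Emit:" as name([rows], argument=value, ...), one row to a line, values as JSON. apply_moves: Moves the arm, as the interface text tells. Its arguments: {"type":"object","properties":{"targets":{"type":"array"},"jaw":{"type":"number"}},"required":["targets"]}

```bash
ls; mkdir -p pics; python3 - <<'E'
from cell import *
import cv2,numpy as np
s=read_state();print(s)
for n in("side","top","wrist"):
    c=calibration(n);print(n,{k:(np.round(v,3).tolist()) for k,v in c.items()})
    cv2.imwrite(f"pics/{n}0.png",get_image(n)[:,:,::-1])
a=cv2.imread("pics/side0.png");b=cv2.imread("pics/top0.png")
E
```

```text
pics
{'clock': 0.0, 'qpos': array([ 1.18521059,  0.6293357 ,  0.03842235,  1.51839789, -0.02700124,
        0.99631319, -0.0200201 ]), 'qd': array([-0.00068384,  0.00124536, -0.00035663,  0.00129965,  0.00119218,
        0.0008044 , -0.00066202]), 'tau': array([ 1.16753472e-03, -5.63397145e+01,  1.22707710e+00, -1.93445778e+01,
        1.11149205e-02,  1.04795818e-02, -8.50792503e-06]), 'eef_pos': array([ 204.17077467, -616.42062088,  230.38594661]), 'tool_rot': array([-1.57273305e+00, -1.32820455e-05, -2.82181251e+00]), 'force': array([ 0.31935157, -0.45458419, -0.62137873]), 'torque': array([-0.01400308,  0.01613639, -0.03469061]), 'width': 85.34379999004987}
side {'fx': 612.097, 'fy': 612.097, 'cx': 310.781, 'cy': 246.365, 'world_from_camera': [[-0.987, -0.115, 0.116, 435.142], [-0.163, 0.672, -0.723, 742.417], [0.005, -0.732, -0.681, 999.099], [0.0, 0.0, 0.0, 1.0]]}
top {'fx': 516.204, 'fy': 516.204, 'cx': 314.969, 'cy': 241.163, 'world_from_camera': [[0.002, -0.987, 0.162, 419.536], [-1.0, 0.0, 0.017, -170.859], [-0.017, -0.162, -0.987, 1091.305], [0.0, 0.0, 0.0, 1.0]]}
wrist {'fx': 364.193, 'fy': 364.193, 'cx': 318.715, 'cy': 239.789, 'world_from_camera': [[0.315, -0.91, -0.27, 272.104], [-0.949, -0.303, -0.088, -594.473], [-0.001, 0.284, -0.959, 373.415], [0.0, 0.0, 0.0, 1.0]]}
```

View pics/top0.png

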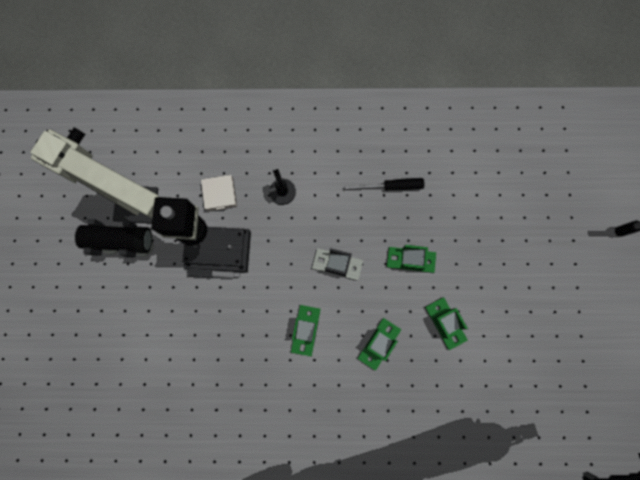

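View pics/side0.png

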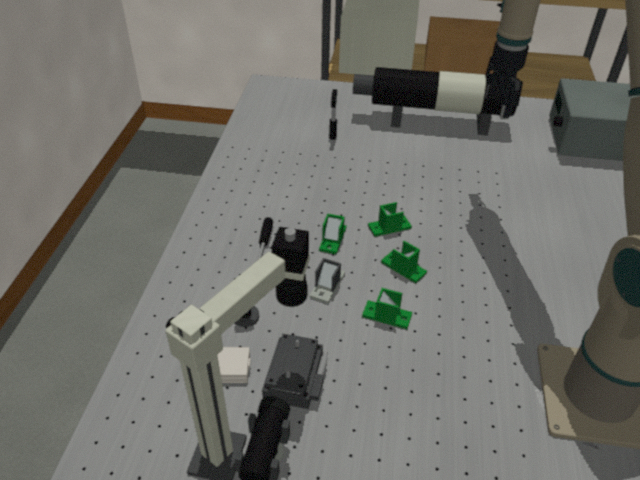

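The top view shows the bare aluminium unit at (338,263), with four green look-alikes at (411,258), (446,323), (380,344) and (305,330). Only the aluminium one fits the description. The station is at (217,248), the lens tube at (115,238), the box at (218,193), the post lens at (281,188) and the driver at (385,185). I'll confirm in enlarged crops.

```bash
python3 - <<'E'
import cv2,numpy as np
a=cv2.imread("pics/side0.png");b=cv2.imread("pics/top0.png")
def cr(i,x,y,w,h,g=1.0):
    return np.clip(cv2.resize(i[y:y+h,x:x+w],(400,300),interpolation=cv2.INTER_CUBIC)*g,0,255).astype(np.uint8)
m=np.vstack([np.hstack([cr(b,308,235,60,45),cr(a,300,250,60,45)]),np.hstack([cr(b,175,215,80,60,2.5),cr(a,255,325,80,60,2.5)])])
cv2.imwrite("pics/crop1.png",m)
E
```

```text
(no output)
```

View pics/crop1.png

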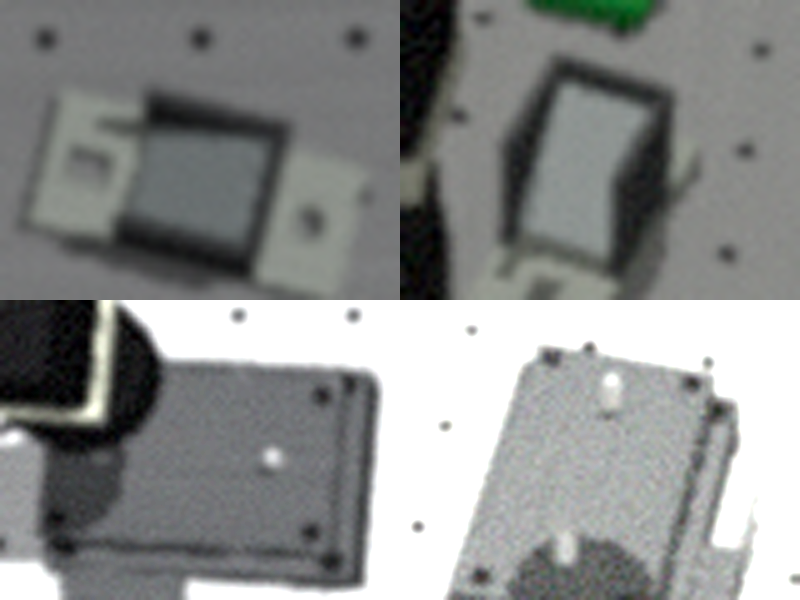

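The crops confirm the target: grey aluminium foot, slot at the left end, hole at the right end, so the mirror already looks roughly towards +y (station x). Both pins are visible in the side view at about (297,341) and (288,371), and one in the top view at (229,246).

```bash
cat > h.py <<'E'
from cell import *
import cv2,numpy as np
from scipy.spatial.transform import Rotation as R
def ray(c,u,v):
    M=np.array(c["world_from_camera"]);d=M[:3,:3]@np.array([(u-c["cx"])/c["fx"],(v-c["cy"])/c["fy"],1]);return M[:3,3],d
def onz(c,u,v,z):
    o,d=ray(c,u,v);return o+d*(z-o[2])/d[2]
def proj(c,p):
    M=np.array(c["world_from_camera"]);q=M[:3,:3].T@(np.array(p)-M[:3,3]);return np.array([c["fx"]*q[0]/q[2]+c["cx"],c["fy"]*q[1]/q[2]+c["cy"]])
def tool():
    s=read_state();return s["eef_pos"],R.from_euler("xyz",s["tool_rot"]).as_matrix(),s
E
python3 - <<'E'
from h import *
a=cv2.imread("pics/side0.png");b=cv2.imread("pics/top0.png")
cs=calibration("side");ct=calibration("top")
def blobs(i,x,y,w,h,t,lo=3):
    g=cv2.cvtColor(i,6)[y:y+h,x:x+w]
    m=(g>t).astype(np.uint8);n,l,st,ce=cv2.connectedComponentsWithStats(m)
    for k in range(1,n):
        if st[k,4]>=lo: print(st[k],ce[k]+[x,y])
print("side pins");blobs(a,280,333,28,45,95)
print("top pin");blobs(b,215,236,25,20,70)
print(cv2.cvtColor(b,6)[240:253,222:238])
# unit foot in top: bright & not blue
g=b[235:285,305:372].astype(int);hs=cv2.cvtColor(b,6)[235:285,305:372]
print("fg", hs[25,::3])
m=(hs>150).astype(np.uint8);n,l,st,ce=cv2.connectedComponentsWithStats(m)
for k in range(1,n):
    if st[k,4]>30:
        pts=np.argwhere(l==k)[:,::-1]+[305,235];r=cv2.minAreaRect(pts.astype(np.float32));print(st[k],r);print(np.round([onz(ct,*p,10) for p in cv2.boxPoints(r)],1))
for n,p,z in(("hole",(308+312*.15,235+222*.15),8),("slot",(308+88*.15,235+165*.15),8)): print(n,onz(ct,*p,z))
for p in((297.4,340),(288.4,370)): print("pin tip side",onz(cs,*p,70))
print("pin top",onz(ct,229.4,246.4,71))
E
```

```text
side pins
[ 0  0 12  4 22] [284.45454545 333.72727273]
[14  0 14  5 53] [301.35849057 334.49056604]
[16  7  3  2  5] [296.8 340.6]
top pin
[13  9  3  3  8] [229.125 245.875]
[[48 46 48 45 46 48 44 45 45 45 49 47 46 49 46 45]
 [47 45 48 47 48 45 45 48 48 48 45 46 45 44 47 46]
 [48 47 47 47 48 49 49 47 48 48 47 47 48 47 49 47]
 [47 45 48 49 46 47 48 49 46 47 48 48 48 47 48 49]
 [47 47 47 46 46 50 57 64 57 50 47 44 46 44 47 45]
 [46 48 48 45 47 57 76 85 77 59 48 47 44 45 46 47]
 [52 47 48 49 51 59 81 92 81 64 54 49 47 49 47 47]
 [49 46 49 48 47 53 70 79 74 62 53 50 48 48 47 49]
 [48 48 48 46 43 42 49 58 58 55 49 48 50 47 47 47]
 [45 47 46 45 40 36 38 41 47 47 46 47 49 48 47 45]
 [44 47 44 47 44 43 41 43 46 47 47 46 46 44 46 47]
 [49 46 49 44 48 46 48 47 45 46 48 46 47 47 44 43]
 [47 47 50 50 46 48 44 46 49 46 48 45 45 48 48 45]]
fg [121 122 117 116 130 119 100 141 105 110 107 110 110 109  85 111 144 144
 141 130 119 118 116]
hole [ 539.16739087 -236.0648249     8.        ]
slot [ 557.2829255  -165.29857517    8.        ]
pin tip side [575.80600665  20.76398126  70.        ]
pin tip side [579.64382593  91.60525537  70.        ]
pin top [576.18337034  18.49655665  71.        ]
```

The unit centre is about (548,-201), x axis at yaw about 75.7°. Its hole-to-slot distance comes out at 73 mm against 72 given. Pins in the side view are 70.9 mm apart (72 given), with axis yaw about 87° and middle about (578,56). I'll plan the approach with a 45° tilt.

```bash
cat >> h.py <<'E'
def pose(c,yaw,tilt,grip=36,back=0):
    "TCP pose gripping a unit whose underside centre is c, x axis at yaw (deg)"
    a=np.radians(yaw);t=np.radians(tilt);X=np.array([np.cos(a),np.sin(a),0]);Z=np.array([0,0,1.])
    y=-Z*np.cos(t)+X*np.sin(t);x=-(X*np.cos(t)+Z*np.sin(t));M=np.c_[x,y,np.cross(x,y)]
    return np.array(c)+[0,0,grip]+y*(19-back),M
def plan(p,M,n):
    q,T,s=tool();rv=R.from_matrix(T.T@M).as_rotvec();
    for k in range(n):
        Tk=T@R.from_rotvec(rv*k/n).as_matrix();print(np.round(np.r_[Tk.T@(p-q)/n/40,np.degrees(rv)/n/8],2).tolist())
def unit_from_tool():
    q,T,s=tool();return q-19*T[:,1],T,s
E
python3 - <<'E'
from h import *
p,M=pose([548.2,-200.7,0],75.7,45,back=90);print(p);plan(p,M,20)
E
```

```text
[ 535.79951794 -249.34902923   86.20458146]
[-0.54, 0.18, -0.31, -0.14, -0.34, 0.26]
[-0.54, 0.21, -0.28, -0.14, -0.34, 0.26]
[-0.55, 0.23, -0.25, -0.14, -0.34, 0.26]
[-0.55, 0.25, -0.21, -0.14, -0.34, 0.26]
[-0.55, 0.28, -0.18, -0.14, -0.34, 0.26]
[-0.55, 0.3, -0.15, -0.14, -0.34, 0.26]
[-0.54, 0.32, -0.12, -0.14, -0.34, 0.26]
[-0.54, 0.35, -0.09, -0.14, -0.34, 0.26]
[-0.53, 0.37, -0.06, -0.14, -0.34, 0.26]
[-0.52, 0.39, -0.02, -0.14, -0.34, 0.26]
[-0.5, 0.4, 0.01, -0.14, -0.34, 0.26]
[-0.49, 0.42, 0.04, -0.14, -0.34, 0.26]
[-0.47, 0.44, 0.07, -0.14, -0.34, 0.26]
[-0.45, 0.45, 0.1, -0.14, -0.34, 0.26]
[-0.43, 0.46, 0.13, -0.14, -0.34, 0.26]
[-0.4, 0.48, 0.16, -0.14, -0.34, 0.26]
[-0.38, 0.49, 0.19, -0.14, -0.34, 0.26]
[-0.35, 0.5, 0.22, -0.14, -0.34, 0.26]
[-0.32, 0.5, 0.24, -0.14, -0.34, 0.26]
[-0.29, 0.51, 0.27, -0.14, -0.34, 0.26]
```

Emit:
apply_moves([
  [-0.54, 0.1, -0.31, -0.14, -0.34, 0.26],
  [-0.54, 0.1, -0.28, -0.14, -0.34, 0.26],
  [-0.55, 0.12, -0.25, -0.14, -0.34, 0.26],
  [-0.55, 0.15, -0.21, -0.14, -0.34, 0.26],
  [-0.55, 0.18, -0.18, -0.14, -0.34, 0.26],
  [-0.55, 0.2, -0.15, -0.14, -0.34, 0.26],
  [-0.54, 0.22, -0.12, -0.14, -0.34, 0.26],
  [-0.54, 0.25, -0.09, -0.14, -0.34, 0.26],
  [-0.53, 0.27, -0.06, -0.14, -0.34, 0.26],
  [-0.52, 0.29, -0.02, -0.14, -0.34, 0.26],
  [-0.5, 0.3, 0.01, -0.14, -0.34, 0.26],
  [-0.49, 0.32, 0.04, -0.14, -0.34, 0.26],
], jaw=1)

```text
clock: 1.65
eef_pos: [398.8, -404.1, 191.2]
tool_rot: [-1.677, 0.48, -2.263]
force: [-0.4, 0.3, -0.0]
width: 85.3
```

```bash
python3 - <<'E'
from h import *
q,T,s=tool();print(q,T.round(3).tolist(),s["qpos"].round(2),s["clock"])
p,M=pose([548.2,-200.7,0],75.7,45,back=90);print(p);plan(p,M,10)
E
```

```text
[ 398.78625157 -404.09573463  191.2490538 ] [[-0.566, 0.211, 0.797], [-0.683, 0.421, -0.597], [-0.462, -0.882, -0.094]] [ 1.2   0.72 -0.35  1.62 -0.24  1.06  0.39] 1.65
[ 535.79951794 -249.34902923   86.20458146]
[-0.34, 0.47, 0.07, -0.11, -0.27, 0.2]
[-0.32, 0.47, 0.09, -0.11, -0.27, 0.2]
[-0.3, 0.48, 0.11, -0.11, -0.27, 0.2]
[-0.29, 0.49, 0.12, -0.11, -0.27, 0.2]
[-0.27, 0.49, 0.14, -0.11, -0.27, 0.2]
[-0.25, 0.5, 0.16, -0.11, -0.27, 0.2]
[-0.23, 0.5, 0.18, -0.11, -0.27, 0.2]
[-0.21, 0.51, 0.19, -0.11, -0.27, 0.2]
[-0.18, 0.51, 0.21, -0.11, -0.27, 0.2]
[-0.16, 0.51, 0.22, -0.11, -0.27, 0.2]
```

Emit:
apply_moves([
  [-0.34, 0.4, 0.07, -0.11, -0.27, 0.2],
  [-0.32, 0.4, 0.09, -0.11, -0.27, 0.2],
  [-0.3, 0.4, 0.11, -0.11, -0.27, 0.2],
  [-0.29, 0.45, 0.12, -0.11, -0.27, 0.2],
  [-0.27, 0.45, 0.14, -0.11, -0.27, 0.2],
  [-0.25, 0.45, 0.16, -0.11, -0.27, 0.2],
  [-0.23, 0.45, 0.18, -0.11, -0.27, 0.2],
  [-0.21, 0.45, 0.19, -0.11, -0.27, 0.2],
  [-0.18, 0.45, 0.21, -0.11, -0.27, 0.2],
  [-0.16, 0.45, 0.22, -0.11, -0.27, 0.2],
  [0, 0, 0, 0, 0, 0],
])

```text
clock: 3.02
eef_pos: [531.4, -261.5, 104.1]
tool_rot: [-1.566, 0.784, -1.817]
force: [0.5, -0.7, -0.8]
width: 85.1
```

```bash
python3 - <<'E'
from h import *
q,T,s=tool();print(q,T.round(3).tolist(),s["qpos"].round(2),s["clock"])
c=calibration("wrist");im=get_image("wrist")[:,:,::-1];cv2.imwrite("pics/w1.png",im)
np.save("w1.npy",np.array(c["world_from_camera"]))
for u in((-36,0,10),(36,0,10),(0,0,60)):
    a=np.radians(75.7);P=np.array([548.2+u[0]*np.cos(a),-200.7+u[0]*np.sin(a),u[2]]);print(proj(c,P))
p,M=pose([548.2,-200.7,0],75.7,45,back=90);print(p);plan(p,M,3)
E
```

```text
[ 531.36433263 -261.50087317  104.11856763] [[-0.173, 0.177, 0.969], [-0.687, 0.683, -0.247], [-0.706, -0.708, 0.003]] [ 1.07  1.02 -0.55  1.53 -0.28  1.04  0.61] 3.025
[321.0110009  310.44132114]
[320.82266719 221.84108536]
[321.59832931 229.7048586 ]
[ 535.79951794 -249.34902923   86.20458146]
[0.02, 0.19, 0.01, -0.01, 0.0, 0.01]
[0.02, 0.19, 0.01, -0.01, 0.0, 0.01]
[0.02, 0.19, 0.01, -0.01, 0.0, 0.01]
```

View pics/w1.png

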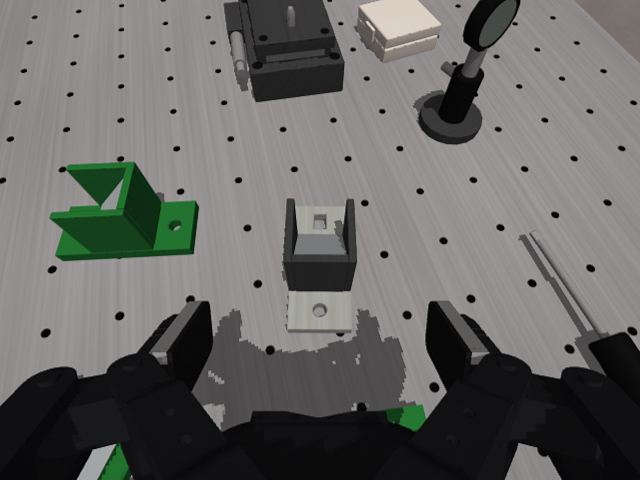

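The wrist view shows the unit dead ahead: hole at (320,310), where I predicted (321,310), and slot at (320,221). The driver is well off to the right. I'll slide in along the tool axis.

Emit:
apply_moves([
  [0.03, 0.5, 0.01, -0.02, 0, 0.02],
  [0.02, 0.5, 0.01, -0.01, 0, 0.01],
  [0, 0.5, 0, 0, 0, 0],
  [0, 0.5, 0, 0, 0, 0],
  [0, 0.4, 0, 0, 0, 0],
  [0, 0.3, 0, 0, 0, 0],
  [0, 0, 0, 0, 0, 0],
  [0, 0, 0, 0, 0, 0],
])

```text
clock: 4.08
eef_pos: [550.3, -192.1, 27.3]
tool_rot: [-1.568, 0.784, -1.819]
force: [-0.2, -0.2, 1.1]
width: 85.3
```

```bash
python3 - <<'E'
from h import *
q,T,s=tool();print(q,T.round(3).tolist(),s["force"])
p,M=pose([548.2,-200.7,0],75.7,45);print(p);plan(p,M,1)
E
```

```text
[ 550.31133896 -192.06971279   27.32582317] [[-0.174, 0.176, 0.969], [-0.686, 0.684, -0.248], [-0.706, -0.708, 0.002]] [-0.22627088 -0.16210749  1.10352043]
[ 551.51843886 -187.6812457    22.56497116]
[0.0, 0.16, 0.0, -0.01, 0.01, 0.01]
```

Emit:
apply_moves([
  [0, 0.15, 0, 0, 0, 0],
  [0, 0, 0, 0, 0, 0],
])

```text
clock: 4.32
eef_pos: [551.0, -186.9, 22.8]
tool_rot: [-1.569, 0.785, -1.819]
force: [0.1, -0.9, 1.3]
width: 85.2
```

Emit:
apply_moves([
  [0, 0, 0, 0, 0, 0],
  [0, 0, 0, 0, 0, 0],
  [0, 0, 0, 0, 0, 0],
  [0, 0, 0, 0, 0, 0],
  [0, 0, 0, 0, 0, 0],
  [0, 0, 0, 0, 0, 0],
  [0, 0, 0, 0, 0, 0],
  [0, 0, 0, 0, 0, 0],
], jaw=-1)

```text
clock: 5.32
eef_pos: [551.3, -187.5, 23.1]
tool_rot: [-1.569, 0.785, -1.819]
force: [-0.3, -3.2, 3.4]
width: 43.3
```

```bash
python3 - <<'E'
from h import *
q,T,s=tool();print(q,T.round(3).tolist(),s["force"],s["width"])
np.savez("grasp.npz",q=q,T=T)
p,M=pose([q[0]-.9*0,q[1],60],75.7,45)
E
```

```text
[ 551.30739324 -187.49715044   23.05866919] [[-0.174, 0.176, 0.969], [-0.686, 0.684, -0.247], [-0.707, -0.708, 0.002]] [-0.29023902 -3.21509888  3.402824  ] 43.33773410608121
```

Emit:
apply_moves([
  [-0.2, -0.2, 0, 0, 0, 0],
  [-0.35, -0.35, 0, 0, 0, 0],
  [-0.35, -0.35, 0, 0, 0, 0],
  [-0.35, -0.35, 0, 0, 0, 0],
  [-0.35, -0.35, 0, 0, 0, 0],
  [-0.2, -0.2, 0, 0, 0, 0],
])

```text
clock: 6.08
eef_pos: [551.4, -187.3, 126.5]
tool_rot: [-1.567, 0.784, -1.817]
force: [0.0, -0.4, -3.3]
width: 43.8
```

```bash
cat >> h.py <<'E'
def unit():
    "underside centre, x axis, z axis of the held unit by the grasp"
    g=np.load("grasp.npz");q,T,s=tool();D=T@g["T"].T
    a=np.radians(75.7);return q+D@(np.array([548.0,-200.7,0])-g["q"]),D@[np.cos(a),np.sin(a),0],D@[0,0,1.],D,s
def goto(c,yaw,n):
    "rows that bring the held unit level to c, yaw"
    g=np.load("grasp.npz");D=R.from_euler("z",yaw-75.7,degrees=True).as_matrix()
    plan(np.array(c)+D@(g["q"]-[548.0,-200.7,0]),D@g["T"],n)
E
python3 - <<'E'
from h import *
print(unit()[:3],tool()[2]["width"])
goto([571,-74,100],86.9,8)
E
```

```text
(array([ 548.15690391, -200.48748226,  103.44006474]), array([ 2.46431042e-01,  9.69160169e-01, -5.55214870e-04]), array([-1.10084352e-03,  8.52796446e-04,  9.99999030e-01])) 43.776472993399956
[-0.28, 0.29, -0.04, -0.12, -0.12, 0.0]
[-0.28, 0.29, -0.03, -0.12, -0.12, 0.0]
[-0.28, 0.29, -0.02, -0.12, -0.12, 0.0]
[-0.28, 0.29, -0.01, -0.12, -0.12, 0.0]
[-0.28, 0.29, 0.0, -0.12, -0.12, 0.0]
[-0.28, 0.29, 0.01, -0.12, -0.12, 0.0]
[-0.28, 0.29, 0.02, -0.12, -0.12, 0.0]
[-0.28, 0.29, 0.03, -0.12, -0.12, 0.0]
```

Emit:
apply_moves([
  [-0.28, 0.29, -0.04, -0.12, -0.12, 0],
  [-0.28, 0.29, -0.03, -0.12, -0.12, 0],
  [-0.28, 0.29, -0.02, -0.12, -0.12, 0],
  [-0.28, 0.29, -0.01, -0.12, -0.12, 0],
  [-0.28, 0.29, 0, -0.12, -0.12, 0],
  [-0.28, 0.29, 0.01, -0.12, -0.12, 0],
  [-0.28, 0.29, 0.02, -0.12, -0.12, 0],
  [-0.28, 0.29, 0.03, -0.12, -0.12, 0],
  [0, 0, 0, 0, 0, 0],
  [0, 0, 0, 0, 0, 0],
])

```text
clock: 7.32
eef_pos: [570.9, -60.2, 122.0]
tool_rot: [-1.569, 0.784, -1.63]
force: [0.8, -0.7, -3.3]
width: 43.7
```

```bash
python3 - <<'E'
from h import *
u=unit();print(u[:3],u[4]["qpos"].round(2))
c=calibration("wrist");im=get_image("wrist")[:,:,::-1];cv2.imwrite("pics/w2.png",im)
np.save("w2.npy",np.array(c["world_from_camera"]))
for P in((575.8,20.8,71),(579.6,91.6,71),(575.8,20.8,56),(579.6,91.6,56)):print(proj(c,P))
for k in(-36,36):print(proj(c,u[0]+k*u[1]+10*u[2]))
E
```

```text
(array([570.10096638, -73.82999276,  98.99015735]), array([ 0.06026893,  0.9981816 , -0.00106993]), array([5.86065878e-04, 1.03649608e-03, 9.99999291e-01])) [ 0.82  0.96 -0.63  1.69 -0.31  0.88  0.53]
[319.85310397 211.45120744]
[319.14632629 132.29010133]
[319.77843078 223.1302667 ]
[319.11276356 146.22873112]
[320.50834977 435.48953129]
[320.26041143 269.98365735]
```

View pics/w2.png

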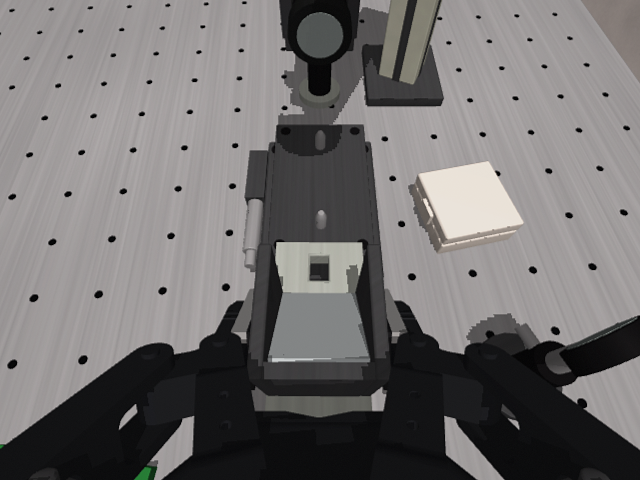

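The picture shows both pins, tips at about (321,212) and (320,132), and the slot at (319,269). Everything is within about 1 px of prediction. I'll refine to sub-pixel.

```bash
python3 - <<'E'
from h import *
im=cv2.imread("pics/w2.png");g=cv2.cvtColor(im,6).astype(int)
c=calibration("wrist")
def band(y0,y1,x0,x1,bright=True):
    out=[]
    for y in range(y0,y1):
        r=g[y,x0:x1].astype(float);b=np.median(r);w=np.clip((r-b if bright else b-r)-12,0,None)
        if w.sum()>0: out.append((y,round((w*np.arange(x0,x1)).sum()/w.sum(),2),int((w>0).sum()),int(w.max())))
    return out
print("p1",band(206,232,308,334));print("p2",band(126,155,308,332))
print(g[252:284:2,300:340:2])
print([(y,) for y in []], g[205:216,314:328])
# tube/seat edges left/right of carriage at rows
for y in(170,190,220): print(y,g[y,240:400:2])
E
```

```text
p1 [(210, np.float64(320.82), 4, 70), (211, np.float64(320.6), 6, 88), (212, np.float64(320.7), 7, 89), (213, np.float64(320.82), 8, 89), (214, np.float64(321.01), 9, 83), (215, np.float64(321.08), 11, 65), (216, np.float64(321.07), 11, 55), (217, np.float64(321.1), 11, 49), (218, np.float64(321.13), 11, 44), (219, np.float64(321.13), 11, 39), (220, np.float64(321.07), 10, 32), (221, np.float64(321.22), 9, 30), (222, np.float64(321.46), 8, 28), (223, np.float64(321.32), 9, 27), (224, np.float64(321.11), 9, 26), (225, np.float64(321.03), 10, 26), (226, np.float64(320.97), 9, 23), (227, np.float64(320.58), 8, 23), (228, np.float64(320.49), 6, 23)]
p2 [(130, np.float64(320.11), 3, 27), (131, np.float64(319.93), 5, 41), (132, np.float64(319.93), 7, 44), (133, np.float64(320.01), 9, 43), (134, np.float64(320.12), 9, 40), (135, np.float64(320.21), 11, 36), (136, np.float64(320.14), 11, 36), (137, np.float64(320.06), 11, 33), (138, np.float64(320.03), 11, 31), (139, np.float64(319.96), 11, 32), (140, np.float64(319.99), 10, 30), (141, np.float64(319.93), 10, 31), (142, np.float64(319.91), 1
[... 2687 characters left out ...]
64 161
 160 160 156 164 161 162 165 164]
190 [161 164 170  68  64  65  63  63  65  64  65  64  46  57  66  66  55  61
  61  63  62  62  64  62  63  65  64  65  65  66  65  63  64  65  68  62
  61  62  65  64  66  64  66  64  64  65  67  65  64  65  65  64  65  65
  65  65  64  64  65  64  64  66  62  65  60  62  61  51 148 165 163 164
 163 160 159 158 156 164 161 161]
220 [166 165 163 111 141 147 156 153 153 133 109  71  61  66  66  59  62  62
  64  62  61  65  62  62  65  63  63  65  66  64  64  63  65  64  66  63
  59  61  85 101 111 111 107  75  62  64  66  67  64  64  63  63  61  66
  64  64  65  64  63  63  63  65  65  63  64  64  64  63  58 108 157 157
 163 161 160 159 159 157 157 159]
```

```bash
python3 - <<'E'
from h import *
c=calibration("wrist");u=unit()
P1=onz(c,320.8,212.2,71);P2=onz(c,320.0,132.2,71);S=onz(c,319.0,268.5,u[0][2]+10)
print(P1,P2,np.linalg.norm(P2-P1),np.degrees(np.arctan2(*(P2-P1)[[1,0]])))
print("slot seen",S,"slot by grasp",u[0]+36*u[1]+10*u[2], "yaw",np.degrees(np.arctan2(u[1][1],u[1][0])))
# carriage edge lines for direction
E
```

```text
[576.40709797  19.75603323  71.        ] [580.31331793  91.20753715  71.        ] 71.55819985976397 86.87078182018193
slot seen [571.68722947 -37.44992464 108.94517637] slot by grasp [572.26261166 -38.25048291 108.90492537] yaw 86.50620142958957
```

```bash
sed -i 's/548.0,-200.7,0\]/547.6,-199.8,0]/g' h.py; python3 - <<'E'
from h import *
c=calibration("wrist");u=unit();print(u[0],"cam rel unit",np.array(c["world_from_camera"])[:3,3]-u[0])
goto([578.4-.0546*60,55.5-60,82],86.9,4)
E
```

```text
[569.50012559 -73.38527868  98.94469702] cam rel unit [ -2.469514   -37.07246902 175.2909651 ]
[-0.23, 0.38, 0.01, -0.01, -0.01, 0.0]
[-0.23, 0.38, 0.01, -0.01, -0.01, 0.0]
[-0.23, 0.38, 0.01, -0.01, -0.01, 0.0]
[-0.23, 0.38, 0.01, -0.01, -0.01, 0.0]
```

The wrist camera would end up close to the lens rim at this tilt. I'll check in the fixed views whether it has a body.

```bash
python3 - <<'E'
from h import *
a=get_image("side")[:,:,::-1];b=get_image("top")[:,:,::-1]
cv2.imwrite("pics/s2.png",a);cv2.imwrite("pics/t2.png",b)
u=unit()
c=calibration("wrist");P=np.array(c["world_from_camera"])[:3,3]
ps=proj(calibration("side"),P);pt=proj(calibration("top"),P);print(ps,pt)
f=lambda i,p:np.clip(cv2.resize(i[int(p[1])-70:int(p[1])+80,int(p[0])-50:int(p[0])+50],(400,600),interpolation=cv2.INTER_CUBIC)*1.6,0,255).astype(np.uint8)
x=[f(a,ps),f(b,pt)]
for k in x: cv2.circle(k,(200,280),6,(0,0,255),1)
cv2.imwrite("pics/st2.png",np.hstack(x))
E
```

```text
[313.82080496 215.04478643] [286.33760051 232.86755503]
```

View pics/st2.png

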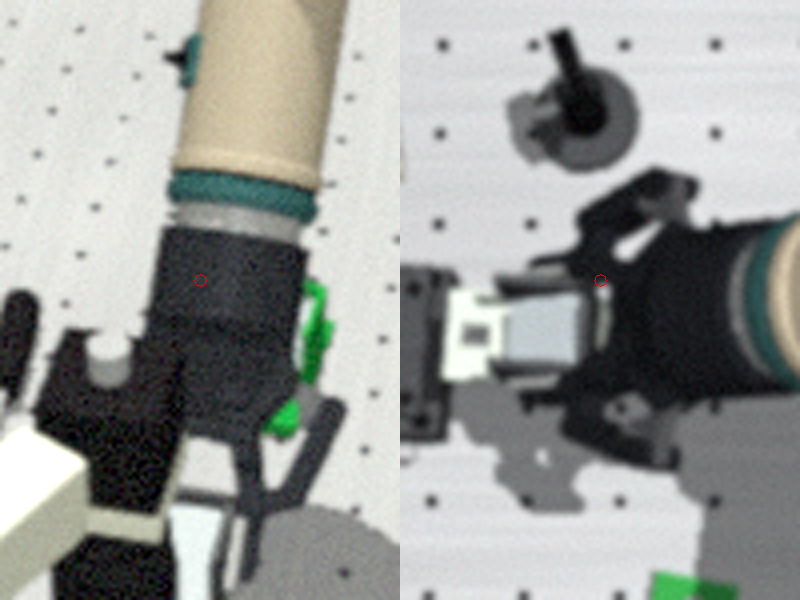

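There is no camera body and the gripper's top clears the lens by a wide margin. Moving in low.

Emit:
apply_moves([
  [-0.23, 0.38, 0.01, -0.01, -0.01, 0],
  [-0.23, 0.38, 0.01, -0.01, -0.01, 0],
  [-0.23, 0.38, 0.01, -0.01, -0.01, 0],
  [-0.23, 0.38, 0.01, -0.01, -0.01, 0],
  [0, 0, 0, 0, 0, 0],
])

```text
clock: 8.1
eef_pos: [575.6, 12.1, 105.5]
tool_rot: [-1.571, 0.786, -1.619]
force: [-0.2, 0.2, -3.7]
width: 43.4
```

```bash
python3 - <<'E'
from h import *
u=unit();print(u[:3],u[4]["force"])
goto([578.4,55.5,80],86.9,5)
E
```

```text
(array([574.4177987 ,  -0.61253284,  82.40823187]), array([0.04782085, 0.99885432, 0.00179296]), array([ 0.00133383, -0.00185887,  0.99999738])) [-0.16477693  0.21417239 -3.69878685]
[-0.19, 0.21, 0.01, 0.01, 0.0, -0.0]
[-0.19, 0.21, 0.01, 0.01, 0.0, -0.0]
[-0.19, 0.21, 0.01, 0.01, 0.0, -0.0]
[-0.19, 0.21, 0.01, 0.01, 0.0, -0.0]
[-0.19, 0.21, 0.01, 0.01, 0.0, -0.0]
```

Emit:
apply_moves([
  [-0.19, 0.21, 0.01, 0.01, 0, 0],
  [-0.19, 0.21, 0.01, 0.01, 0, 0],
  [-0.19, 0.21, 0.01, 0.01, 0, 0],
  [-0.19, 0.21, 0.01, 0.01, 0, 0],
  [-0.19, 0.21, 0.01, 0.01, 0, 0],
  [0, 0, 0, 0, 0, 0],
  [0, 0, 0, 0, 0, 0],
])

```text
clock: 8.98
eef_pos: [581.6, 65.3, 102.3]
tool_rot: [-1.562, 0.784, -1.622]
force: [0.4, -1.0, -4.1]
width: 43.4
```

```bash
python3 - <<'E'
from h import *
u=unit();print(u[:3],u[4]["force"],np.degrees(np.arctan2(u[1][1],u[1][0])))
im=get_image("wrist")[:,:,::-1];cv2.imwrite("pics/w3.png",im)
cv2.imwrite("pics/w3c.png",cv2.resize(im[200:320,240:400],(800,600),interpolation=cv2.INTER_CUBIC))
goto([578.4,55.5,75],86.9,1)
c=calibration("wrist");
for P in((580.3,91.2,71),u[0]+36*u[1]+10*u[2],u[0]+36*u[1]): print(proj(c,P))
E
```

```text
(array([580.44217619,  52.45597127,  79.21652338]), array([ 5.70935773e-02,  9.98368649e-01, -6.02689059e-04]), array([-4.53358309e-03,  8.62928858e-04,  9.99989351e-01])) [ 0.39349833 -0.99636486 -4.11817626] 86.7269985873238
[0.02, 0.13, -0.06, -0.04, 0.01, 0.01]
[314.32670193 277.18063682]
[318.78311157 268.03097172]
[318.75489554 275.88874811]
```

View pics/w3c.png

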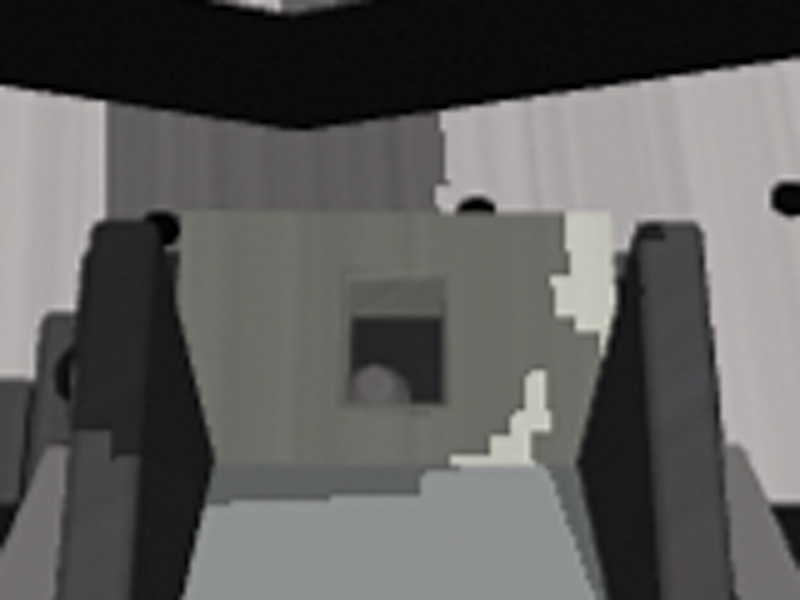

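The crop shows the pin nose through the slot at crop (375,383), i.e. px (315,276.6). I predicted (314.3,277.2), so the unit must shift about 2 mm in -x and 3 mm in +y.

Emit:
apply_moves([
  [0.0, 0.06, -0.03, -0.02, 0.01, 0.01],
  [0.0, 0.06, -0.03, -0.02, 0, 0],
  [0, 0, 0, 0, 0, 0],
  [0, 0, 0, 0, 0, 0],
])

```text
clock: 9.52
eef_pos: [579.3, 69.2, 99.1]
tool_rot: [-1.569, 0.786, -1.624]
force: [-0.1, -0.6, -2.6]
width: 43.6
```

```bash
cat > chk.py <<'E'
from h import *
import sys
u=unit();print(u[:3],u[4]["force"].round(1),u[4]["torque"].round(2),np.degrees(np.arctan2(u[1][1],u[1][0])))
im=get_image("wrist")[:,:,::-1];c=calibration("wrist")
B=proj(c,u[0]+36*u[1]);p=proj(c,(580.3,91.2,71));print("slot mouth",B,"pin pred",p)
g=cv2.cvtColor(im,6).astype(int);x0,y0=int(B[0])-9,int(B[1])-12
print(g[y0:y0+26:1,x0:x0+20])
goto([578.4,55.5,float(sys.argv[1])],86.9,1)
E
python3 chk.py 73
```

```text
(array([578.05512831,  56.46416907,  75.98539131]), array([0.05369646, 0.99855636, 0.00137415]), array([ 3.88323372e-04, -1.39702069e-03,  9.99998949e-01])) [-0.1 -0.6 -2.6] [-1.3   0.08 -0.04] 86.92193624636595
slot mouth [318.85460966 276.32997599] pin pred [319.5524017  282.11925355]
[[83 50 32 32 32 34 33 32 32 32 32 32 32 32 32 33 32 33 32 51]
 [78 46 31 31 31 30 31 31 30 29 30 30 29 30 31 32 31 31 28 50]
 [76 46 31 30 31 31 31 31 30 30 30 32 31 32 30 31 31 31 28 51]
 [76 41 30 31 31 31 32 31 31 31 30 31 31 32 30 31 32 31 29 51]
 [76 41 29 31 32 31 31 31 30 31 31 31 30 32 32 31 31 31 29 50]
 [77 41 30 31 31 32 32 32 31 31 30 30 31 31 32 32 30 31 29 51]
 [76 40 30 31 32 32 31 32 30 31 31 32 30 30 32 32 31 31 29 51]
 [75 41 30 31 31 32 31 31 31 31 30 31 31 32 31 32 31 30 30 51]
 [77 41 31 31 31 31 31 31 31 31 31 30 31 32 32 32 32 31 30 50]
 [76 41 29 31 31 32 31 32 30 30 30 31 31 32 31 31 33 31 29 50]
 [72 38 30 31 31 32 32 32 30 31 31 31 30 31 31 32 32 32 29 51]
 [70 38 30 31 32 33 31 32 30 31 29 31 31 31 32 31 32 31 30 51]
 [70 39 30 30 31 31 31 30 30 29 29 29 29 30 31 32 32 32 
[... 163 characters left out ...]
0 80 79 82 80 71 55 41 31 27 50]
 [72 52 49 48 51 60 64 69 77 79 79 78 77 80 77 67 61 52 45 55]
 [81 79 79 78 80 82 83 84 85 85 83 82 82 83 83 84 84 82 80 79]
 [88 89 91 91 91 91 87 87 87 87 87 87 86 87 88 88 87 84 89 91]
 [90 91 92 92 92 92 91 91 91 90 91 90 87 89 91 92 91 89 90 91]
 [90 91 91 91 91 91 92 93 93 91 91 90 88 89 91 93 93 92 90 91]
 [89 92 91 91 92 92 92 92 93 91 91 91 87 89 91 94 93 92 91 90]
 [90 91 91 91 91 92 92 92 92 92 92 89 88 89 91 94 93 92 91 90]
 [91 91 91 92 91 93 92 92 92 92 91 89 89 89 91 93 92 91 91 91]
 [91 91 91 92 91 91 93 92 93 91 92 90 88 89 91 93 92 91 90 92]
 [91 91 91 92 91 92 93 92 92 92 91 89 89 89 91 94 92 92 90 91]]
[0.07, 0.04, 0.01, 0.0, -0.0, -0.01]
```

Emit:
apply_moves([
  [0.05, 0.02, 0.01, 0, 0, -0.01],
  [0.02, 0.02, 0, 0, 0, 0],
  [0.02, 0.02, 0, 0, 0, 0],
  [0.02, 0.02, 0, 0, 0, 0],
  [0, 0, 0, 0, 0, 0],
  [0, 0, 0, 0, 0, 0],
])

```text
clock: 10.32
eef_pos: [579.7, 68.4, 93.7]
tool_rot: [-1.569, 0.785, -1.624]
force: [-0.1, -0.1, -4.8]
width: 43.4
```

```bash
sed -i '/^g=cv2/d;/^print(g/d' chk.py; python3 chk.py 68
```

```text
(array([578.41868614,  55.59539756,  70.6829353 ]), array([ 5.36189934e-02,  9.98561467e-01, -7.92663983e-06]), array([ 3.79153511e-04, -1.24210585e-05,  9.99999928e-01])) [-0.1 -0.1 -4.8] [-1.27  0.06  0.02] 86.92638400234614
slot mouth [318.9650064  276.37773329] pin pred [318.90686741 276.75893078]
[0.05, 0.05, 0.0, 0.0, -0.0, 0.0]
```

Emit:
apply_moves([
  [0.02, 0.02, 0, 0, 0, 0],
  [0.02, 0.02, 0, 0, 0, 0],
  [0.02, 0.02, 0, 0, 0, 0],
  [0, 0, 0, 0, 0, 0],
])

```text
clock: 10.88
eef_pos: [579.6, 68.3, 90.2]
tool_rot: [-1.57, 0.785, -1.624]
force: [0.8, 0.3, -3.8]
width: 43.3
```

```bash
python3 chk.py 64
```

```text
(array([578.3076519 ,  55.55932855,  67.09882165]), array([5.36692623e-02, 9.98558766e-01, 2.21989902e-05]), array([ 6.96006413e-04, -5.96390894e-05,  9.99999756e-01])) [ 0.8  0.3 -3.8] [-1.29  0.09  0.01] 86.92349965115599
slot mouth [318.86563864 276.49793253] pin pred [319.02400563 274.08221506]
[0.06, 0.06, 0.0, 0.0, -0.0, 0.0]
```

No contact force, so the pins are entering freely. Continuing down in small steps.

Emit:
apply_moves([
  [0.02, 0.02, 0, 0, 0, 0],
  [0.02, 0.02, 0, 0, 0, 0],
  [0.02, 0.02, 0, 0, 0, 0],
  [0, 0, 0, 0, 0, 0],
])

```text
clock: 11.42
eef_pos: [579.6, 68.3, 86.8]
tool_rot: [-1.569, 0.785, -1.624]
force: [-0.1, -0.3, -3.5]
width: 43.2
```

```bash
python3 chk.py 60
```

```text
(array([578.32435184,  55.53416455,  63.72565355]), array([ 5.36638502e-02,  9.98559057e-01, -3.22680247e-05]), array([ 6.53409864e-04, -2.80050663e-06,  9.99999787e-01])) [-0.1 -0.3 -3.5] [-1.25  0.14 -0.04] 86.92381019024116
slot mouth [318.88427647 276.52478941] pin pred [319.01771044 271.41501776]
[0.07, 0.07, 0.0, 0.01, -0.0, -0.0]
```

Emit:
apply_moves([
  [0.02, 0.02, 0, 0, 0, 0],
  [0.02, 0.02, 0, 0, 0, 0],
  [0.02, 0.02, 0, 0, 0, 0],
  [0.02, 0.02, 0, 0, 0, 0],
  [0, 0, 0, 0, 0, 0],
])

```text
clock: 12.1
eef_pos: [579.6, 68.3, 82.3]
tool_rot: [-1.569, 0.785, -1.624]
force: [0.8, -0.1, -3.2]
width: 43.6
```

```bash
python3 chk.py 56
```

```text
(array([578.33403511,  55.52981886,  59.20197642]), array([5.37148004e-02, 9.98556318e-01, 2.34472535e-05]), array([ 6.48514985e-04, -5.83663640e-05,  9.99999788e-01])) [ 0.8 -0.1 -3.2] [-1.21  0.07  0.01] 86.92088674526957
slot mouth [318.88751369 276.53231046] pin pred [319.01084338 267.72712188]
[0.06, 0.06, 0.0, 0.0, -0.0, -0.0]
```

Emit:
apply_moves([
  [0.01, 0.01, 0, 0, 0, 0],
  [0.01, 0.01, 0, 0, 0, 0],
  [0.01, 0.01, 0, 0, 0, 0],
  [0.01, 0.01, 0, 0, 0, 0],
  [0, 0, 0, 0, 0, 0],
])

```text
clock: 12.78
eef_pos: [579.6, 68.3, 80.1]
tool_rot: [-1.569, 0.785, -1.624]
force: [0.7, 0.2, -4.4]
width: 43.5
```

```bash
python3 chk.py 56
```

```text
(array([578.37942198,  55.53292914,  57.00859731]), array([ 5.37128425e-02,  9.98556423e-01, -2.41629994e-05]), array([ 5.51282975e-04, -5.45585579e-06,  9.99999848e-01])) [ 0.7  0.2 -4.4] [-1.31  0.05  0.06] 86.92099908261748
slot mouth [318.94318315 276.47106794] pin pred [318.98550435 265.82022411]
[0.02, 0.02, 0.0, 0.0, -0.0, -0.0]
```

Emit:
apply_moves([
  [0.01, 0.01, 0, 0, 0, 0],
  [0.01, 0.01, 0, 0, 0, 0],
  [0.01, 0.01, 0, 0, 0, 0],
  [0, 0, 0, 0, 0, 0],
])

```text
clock: 13.32
eef_pos: [579.7, 68.4, 79.1]
tool_rot: [-1.569, 0.785, -1.623]
force: [-2.6, -3.2, 3.5]
width: 43.3
```

```bash
python3 chk.py 56
```

```text
(array([578.41286952,  55.57643107,  55.99043844]), array([5.35794105e-02, 9.98563460e-01, 5.13305007e-04]), array([ 3.83125652e-04, -5.34600517e-04,  9.99999784e-01])) [-2.6 -3.2  3.5] [-0.7   0.38  0.24] 86.92865479716227
slot mouth [318.92379944 276.38907646] pin pred [318.91740872 264.9463325 ]
[0.0, -0.0, -0.0, 0.0, 0.0, -0.0]
```

Seat contact at an underside height of 56.0 mm, as expected. A small extra push will confirm it, and then I'll release.

Emit:
apply_moves([
  [0.01, 0.01, 0, 0, 0, 0],
  [0, 0, 0, 0, 0, 0],
  [0, 0, 0, 0, 0, 0],
])

```text
clock: 13.75
eef_pos: [579.7, 68.4, 79.0]
tool_rot: [-1.569, 0.786, -1.623]
force: [-3.1, -5.9, 8.9]
width: 43.3
```

```bash
python3 chk.py 56
```

```text
(array([578.42148513,  55.58307101,  55.97788153]), array([5.35141466e-02, 9.98566654e-01, 9.34881355e-04]), array([ 2.88554627e-04, -9.51686744e-04,  9.99999506e-01])) [-3.1 -5.9  8.9] [-0.47  0.56  0.37] 86.93239857775497
slot mouth [318.93462067 276.41491318] pin pred [318.91818141 264.97597705]
[0.0, -0.0, -0.0, 0.0, 0.0, -0.01]
```

Emit:
apply_moves([
  [0, 0, 0, 0, 0, 0],
  [0, 0, 0, 0, 0, 0],
  [0, 0, 0, 0, 0, 0],
  [0, 0, 0, 0, 0, 0],
], jaw=0.2)

```text
clock: 14.3
eef_pos: [579.6, 68.5, 77.8]
tool_rot: [-1.569, 0.785, -1.624]
force: [-0.1, 0.6, -1.2]
width: 51.1
```

Emit:
apply_moves([
  [0, 0, 0, 0, 0, 0],
  [0, 0, 0, 0, 0, 0],
  [0, 0, 0, 0, 0, 0],
  [0, 0, 0, 0, 0, 0],
], jaw=0.6)

```text
clock: 14.8
eef_pos: [579.6, 68.3, 77.9]
tool_rot: [-1.569, 0.785, -1.624]
force: [-0.4, 0.3, 0.4]
width: 68.2
```

Emit:
apply_moves([
  [0, -0.1, 0, 0, 0, 0],
  [0, -0.3, 0, 0, 0, 0],
  [0, -0.5, 0, 0, 0, 0],
  [0, -0.5, 0, 0, 0, 0],
  [0, -0.5, 0, 0, 0, 0],
  [0, -0.5, 0, 0, 0, 0],
  [0, -0.5, 0, 0, 0, 0],
  [0, -0.4, 0, 0, 0, 0],
  [0, -0.2, 0, 0, 0, 0],
  [0, 0, 0, 0, 0, 0],
])

```text
clock: 16.05
eef_pos: [574.3, -30.8, 177.2]
tool_rot: [-1.569, 0.784, -1.624]
force: [0.5, -0.9, -0.3]
width: 68.4
```

```bash
python3 - <<'E'
from h import *
q,T,s=tool();print(q,s["force"],s["clock"])
c=calibration("wrist");w=get_image("wrist")[:,:,::-1];a=get_image("side")[:,:,::-1]
r=np.array([578.4,55.5,0]);X=np.array([.0546,.9985,0])
for k in(-36,36,50):print(k,proj(c,r+k*X+[0,0,66]),proj(calibration("side"),r+k*X+[0,0,66]))
cv2.imwrite("pics/end.png",np.hstack([cv2.resize(w[100:400,220:420],(400,600)),np.clip(cv2.resize(a[315:405,265:325],(400,600),interpolation=cv2.INTER_CUBIC)*1.8,0,255).astype(np.uint8)]))
E
```

```text
[574.34090558 -30.83851623 177.18325613] [ 0.46483454 -0.85917577 -0.26656317] 16.05
-36 [318.6266567  287.91575439] [297.21117651 340.7716229 ]
36 [318.72249452 209.15770728] [288.07326143 371.17004844]
50 [318.73874905 195.79998292] [286.19826037 377.40747562]
```

View pics/end.png

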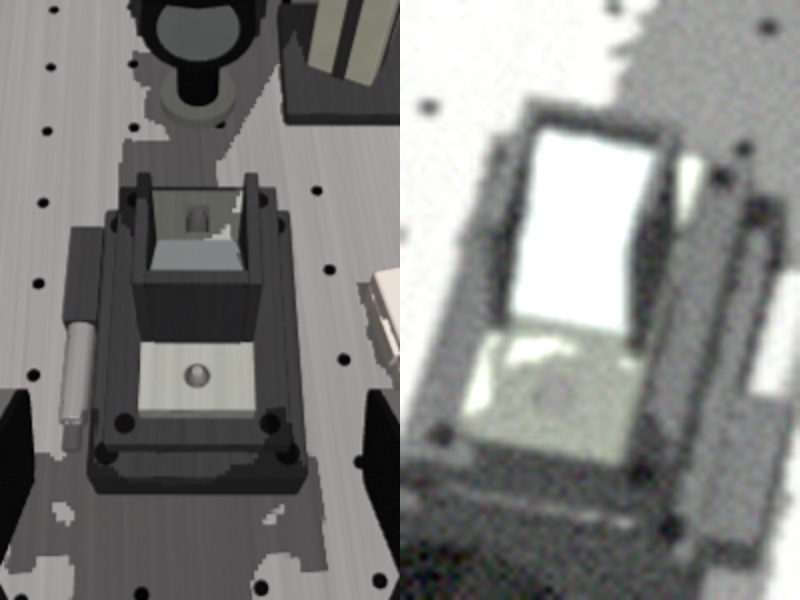

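The final picture shows both pins standing up through the foot: the hole pin at wrist px (318,287), predicted (318.6,288), and the other in the slot at about (319,209). The foot lies flat, the mirror faces the tube, and the fingers are clear, so I'm handing in.

```bash
python3 -c "
from cell import *
print(finish_job())"
```

```text
the job is handed in; nothing more can be done
None
```

The fold-mirror unit is on its two dowel pins, flat on the carriage with the mirror facing the lens tube. I released it, backed the fingers clear and handed the job in at about 16 s of the 61 s; `finish_job` gave no verdict.

I pinched it by the cheeks with the tool tilted 45°, so the gripper passed under the camera. I lined it up using the wrist camera's view of the pin through the slot, then lowered it in steps of about 1 mm or less.

**Last checks**
- **Seating:** contact came with the underside at 56.0 mm, worked out from the grasp. A slight extra push raised the force by only about 5 N with no further sinking.
- **Level and direction:** by the same grasp reckoning, the unit was level within about 0.001 rad and within about 0.1° of the line through the pins.
- **After release:** the wrist picture shows both pins standing up through the foot, within about 1 px of where I predicted them. The arm read no contact force.
- **Camera readings:** they agreed to about 1 mm, except that the top camera put one pin about 1–2 mm from where the other two cameras did. I used the wrist camera's value.

**Not checked:** I did not re-measure the bystanders at the end. The arm stayed well clear of them, and no reading I took showed unexpected contact.

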